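Lever open the paint case with a spatula

TASK

Take the spatula from the cutting mat, lever the paint case's close-fitting lid up with its blade at the notch in the front, and swing the lid right back against its stop; then lay the spatula flat on the cutting mat again. Keep the gripper itself off the lid until the blade has raised it, and leave everything else where it is.

Things in the scene. Friction and masses are not known exactly. Their poses are not given: they have to be found in the camera images.
- case: paint case, an open-topped grey metal box 150 (its x) x 200 (its y) x 60 high, walls 5, screwed to the table; origin under its centre, z up. Its front, the side with the pry notch, faces its own -x; the lid is hinged along the top of its +x side. Its x axis points roughly to world +y, so the notch faces the robot's right and the hinge (a steel barrel seen from above) is on the robot's left
- notch (a point): centre of the mouth of the pry notch in the case's front wall, in the plane of the front face, 55.5 above the table; axes as the case. The notch is the gap between the lowered rim (51 above the table) and the lid's underside (60): 9 high and 110 wide along the case's y, wall 5 thick, nothing behind it higher than 43
- lid (a joint): angle of the lid about its hinge, rad: 0 shut (level), 1.57 upright, 1.9 leaning back against its stop. The lid is a plain aluminium plate without handle, 150 x 200 x 5, 0.13 kg, flush with the case on all sides; its stiff hinge lets it stay where it is left and about 2 N at the front edge lifts it
- lid_hinge (a point): middle of the hinge line, at the lid's underside, 60 above the table, 150 behind the notch mouth along the case's +x; axes as the case, hinge line along y
- lid_edge (a point): middle of the lid's front lower edge, on the moving lid, 150 from the hinge line; directly above the notch (60 above the table) when shut
- spatula: steel spatula with wooden handle, 200 long, about 0.12 kg, lying on the mat. Origin at its underside where handle and blade meet, x towards the blade's tip, z up. Handle 100 long (x -100 to 0), 22 wide, 26 high; blade from x 0 to 100, 32 wide, 3 thick, flush with the underside (z 0 to 3)
- spatula_tip (a point): middle of the blade's end, at x 100, z 1.5 of the spatula; axes as the spatula
- spatula_grip (a point): centre of the handle, at x -40, z 13 of the spatula: a good place to grip, across y (22 wide)
- mat: green cutting mat 280 (its x) x 340 (its y) x 3 thick, fixed on the table; origin under its centre
- brush: flat paint brush, 150 long, 8 high, wooden handle, lying on the mat; origin under it, x axis towards the bristles
- sander: cork sanding block 120 x 34 x 24, lying on the mat; origin under its centre, x along its length
- bottle_a: glass paint bottle, 36 diameter, 70 high, standing beyond the case (+x side); origin under its centre
- bottle_b: another such paint bottle; origin under its centre
- bottle_c: another such paint bottle; origin under its centre
- palette: white round paint palette, 140 diameter, 10 high; origin under its centre
- nippers: sprue nippers with rubber grips, 140 long, 12 high; origin under the pivot
- kit_box: closed cardboard model-kit box 260 x 170 x 50; origin under its centre
Not all that is in view belongs to the job. Of the things that look like the spatula, the smaller one is meant.

How it is judged:
By the outcome, as a careful person would: the job done as asked, in the order asked, and still so for the second after the job is handed in, with the robot touching nothing.
It also fails if it takes over 51 s, if anything falls off the work surface, if the arm or the gripper's body presses on something with over 40 N, if the wrist force passes 120 N, or if a joint passes its speed limit or range.

ROBOT

A 7-joint arm with a two-finger parallel gripper is mounted at the origin on the work surface. World frame = base frame: x ahead of the robot, y to its left, z up, the work surface at z = 0. Lengths are in m, angles in degrees, forces in N, time in s.
With the tool pointing down it reaches from about 0.425 to 0.875 m from the base axis. Payload 4.7 kg.
Tool frame: the origin (TCP) lies at the very end of the fingers, on their centre line; the grasp point (between the pads) lies 19 mm behind it; z points along the fingers, y is the line along which they close (so a half turn about z gives the same grasp; the last joint's range is limited). The gripper opens to 87 mm and grips with 3 to 60 N. Pads are 19 mm wide; open, the fingers measure 117 mm over their backs; the gripper's body (75 mm by 190 mm) begins 51 mm behind the grasp point.
Start: joints at [-62.619, 18.392, -4.016, 83.108, 1.295, 78.541, -3.26], TCP at [0.291, 0.581, 0.223] pointing down, gripper open.
Joint ranges: [-163.93, 163.93], [-17.29, 119.83], [-79.2, 71.16], [3.27, 140.29], [-89.18, 269.18], [5.43, 117.66], [-154.24, 154.24]. Speed limits (degrees/s): [147.25, 147.25, 180, 180, 180, 180, 180].

INTERFACE

Orientations are given as [roll, pitch, yaw] about the fixed x, y, z axes, in that order (R = Rz(yaw) Ry(pitch) Rx(roll)).
In Python, from cell import get_obs, cams, ticket, finder gives the robot as it stands.
- The arm moves only by the shell command python3 -m creep 'ROWS' [FORCE]. ROWS is text: rows parted by semicolons, each of 5 numbers parted by spaces: the shift along the world's x, y, z in m, then the turn about the world's z in degrees, then the finger opening in m, from 0 to 0.087. A call has 1 to 8 rows; each row shifts and turns the commanded pose from where the row before left it; what a row does not reach is not made up. A row lasts 1/8 s, in which the tool goes at most 62.5 mm and 10.7 degrees, less where a joint would pass 70% of its speed; a pose out of reach is approached as far as the arm can. A call with a gripper value outside its range is refused whole. The fingers move at their own pace and stop on an object; FORCE is the grip in N (left out, the last holds). Time passes only in rows, so rows that do not move let the fingers close. It gives the time, the measured TCP pose, the force, the opening and the grip force at its end, in the units of the state.
- get_obs(): the state, without advancing time (a new reading comes with each control period).
- cams.read_camera(name): name is "side" or "top"; returns the picture (384x512x3 uint8, red, green, blue); there is no depth.
- cams.calibration(name): a dict with "fx", "fy", "cx", "cy" (pixels), "extrinsics" (4x4, takes a point from world to camera coordinates). Camera axes: x right, y down, z forward; pixel columns grow to the right and rows downward; lengths in m; the calibration is good to about 2 mm. A picture is of the moment at which its call begins. calibration takes no time and is no camera call.
- ticket.sign_off(): hands the job in; it is judged then, once.
Trained networks look in the newest picture that a camera, given by its name, has taken for a name from the list of things; names that differ only in an ending like _2 or _b are one class to them, and where a whole thing is asked for, a point or a joint stands for the part that bears it (a point fixed in the world has none). Each returns a list of dicts, best first, with "p" (0 to 1); they miss things now and then, are a little off and sometimes report something else, mostly with a low value. They report only what shows in the picture. A call takes as long as a camera call. They do not tell look-alikes from the thing itself.
- finder.masks_of(name, camera): "mask" (384x512 bool, what is visible of it) and "xy" ([column, row] in pixels, amid what is visible of it).
- finder.tip_of(name, camera): "xy" ([column, row] in pixels: a listed point, or the origin of a listed thing).
The state is a dict: "time_s": time; "qpos": joint angles; "joint_velocities": joint speeds; "effort": joint torques, N m; "tool_pos": TCP position; "tool_rot": TCP orientation; "force": force on the tool from outside, world axes, zero at the start; "wrist_torque": the same for the moment, N m; "grip_width": finger opening in m; "grasp_force": force on a finger pad.
Only numpy, scipy, OpenCV 4.12 (cv2) and the standard library are available. Lean on these libraries where they do the work, as an engineer would, in place of code of your own. Each camera call takes 0.05 s, during which the arm holds its last target. There are 200 camera calls.

## Working session

There is one attempt and no reset: what is moved stays moved. The work goes in short steps, Python scripts to look and compute and a shell command to move; the robot and the scene stay as the last step left them, time stands still between calls to the robot, and variables do not carry over. Pictures are saved under pics/ and viewed, at most 10 in all, crops included, and the job is handed in when it is done.

```bash
mkdir -p pics; ls; cat > h.py <<'E'
import numpy as np, cv2
from cell import get_obs, cams, ticket, finder
def ray(cam,uv):
    c=cams.calibration(cam);E=np.array(c["extrinsics"]);R,t=E[:3,:3],E[:3,3]
    d=R.T@np.array([(uv[0]-c["cx"])/c["fx"],(uv[1]-c["cy"])/c["fy"],1]);return -R.T@t,d
def at_z(cam,uv,z):
    o,d=ray(cam,uv);return o+d*(z-o[2])/d[2]
def proj(cam,p):
    c=cams.calibration(cam);E=np.array(c["extrinsics"]);q=E[:3,:3]@np.array(p)+E[:3,3]
    return np.array([c["fx"]*q[0]/q[2]+c["cx"],c["fy"]*q[1]/q[2]+c["cy"]])
def save(cam,name):
    im=cams.read_camera(cam);cv2.imwrite("pics/"+name,im[:,:,::-1]);return im
E
python3 - <<'E'
from h import *
np.set_printoptions(precision=4,suppress=True)
a=save("top","top0.png");b=save("side","side0.png")
cv2.imwrite("pics/s0.png",cv2.resize(np.hstack([a,b])[:,:,::-1],None,fx=.78,fy=.78,interpolation=cv2.INTER_AREA))
for c in("top","side"): print(c,ray(c,(256,192)),cams.calibration(c)["fx"])
for n,z in(("spatula",.003),("spatula_tip",.0045),("spatula_grip",.016),("notch",.0555),("lid_hinge",.06),("lid_edge",.06),("brush",.003),("sander",.003),("bottle_a",0),("mat",0)):
  for c in("top","side"):
    print(n,c,[(round(r["p"],2),np.round(r["xy"],1).tolist(),np.round(at_z(c,r["xy"],z)[:2],4).tolist()) for r in finder.tip_of(n,c)])
o=get_obs();print(o["time_s"],o["tool_pos"],o["tool_rot"])
E
```

```text
pics
top (array([ 0.3007, -0.0047,  1.4526]), array([ 0.1413, -0.0052, -0.99  ])) 429.3841684675154
side (array([-0.0757, -0.7902,  1.0408]), array([ 0.4242,  0.5647, -0.7079])) 469.05568754069463
spatula top [(0.65, [360.9, 283.6], [0.2046, -0.3642]), (0.57, [321.2, 158.1], [0.6285, -0.2359])]
spatula side [(0.9, [334.8, 237.1], [0.6234, -0.2397]), (0.63, [237.7, 356.2], [0.1956, -0.3721])]
spatula_tip top [(0.75, [402.2, 275.6], [0.2323, -0.5021]), (0.55, [290.8, 150.6], [0.6533, -0.1308])]
spatula_tip side [(0.88, [317.1, 211.9], [0.6457, -0.1374]), (0.58, [245.1, 172.3], [0.5696, 0.1303])]
spatula_grip top [(0.85, [336.7, 159.1], [0.6228, -0.2869]), (0.69, [348.1, 287.6], [0.1921, -0.3186])]
spatula_grip side [(0.79, [341.7, 242.0], [0.6184, -0.2709])]
notch top [(0.74, [234.7, 112.2], [0.7708, 0.0628])]
notch side [(0.7, [245.8, 171.4], [0.542, 0.0871])]
lid_hinge top [(0.77, [184.7, 178.4], [0.5417, 0.2228]), (0.66, [324.5, 119.6], [0.7477, -0.2391])]
lid_hinge side [(0.78, [219.7, 147.8], [0.5351, 0.2246])]
lid_edge top [(0.61, [228.5, 178.5], [0.5432, 0.0789]), (0.56, [329.4,
[... 172 characters left out ...]
.0863])]
brush side [(0.57, [310.8, 251.2], [0.534, -0.2383])]
sander top [(0.83, [332.3, 211.0], [0.4457, -0.2721])]
sander side [(0.56, [292.3, 270.6], [0.4507, -0.2592])]
bottle_a top [(0.64, [230.7, 109.3], [0.7998, 0.0797]), (0.64, [199.5, 116.8], [0.7711, 0.1881]), (0.45, [253.0, 115.5], [0.7784, 0.0012]), (0.23, [329.6, 212.0], [0.4424, -0.2634])]
bottle_a side [(0.69, [320.0, 168.5], [0.7859, 0.0069]), (0.65, [305.5, 157.1], [0.7839, 0.0787]), (0.65, [281.3, 140.1], [0.7732, 0.1979])]
mat top [(0.82, [328.2, 186.4], [0.5305, -0.2596]), (0.38, [231.8, 179.7], [0.5496, 0.0711])]
mat side [(0.91, [311.2, 256.9], [0.5238, -0.2524])]
1.1 [0.2908 0.5814 0.2226] [179.9924   0.0037 153.4298]
```

View pics/top0.png

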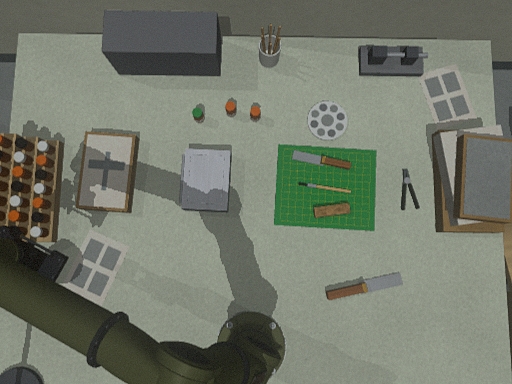

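View pics/side0.png

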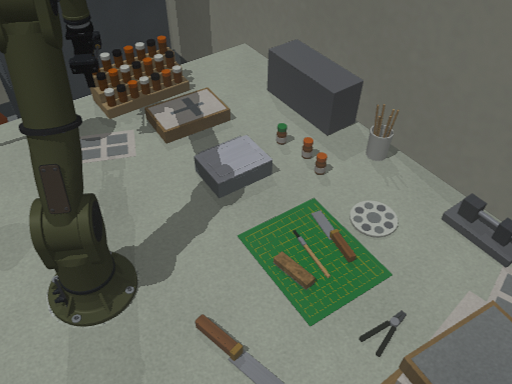

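The top view shows a small spatula on the mat at about (322,160), with its blade to the left, towards the case. A larger look-alike lies on the bare table at about (365,286). The case is at (206,180), with bottles behind it at (198,113), (231,107) and (255,113).
Could be taken for the spatula: the mat spatula at (322,160), the big one at (365,286) and the brush at (324,187). I choose (322,160), because it is the smaller one and lies on the mat.

```bash
python3 - <<'E'
from h import *
np.set_printoptions(precision=4,suppress=True)
a=cams.read_camera("top");b=cams.read_camera("side")
ca=cv2.resize(a[130:220,170:370],None,fx=4,fy=4,interpolation=cv2.INTER_CUBIC)[:240]
cb=cv2.resize(b[130:270,180:380],None,fx=4,fy=4,interpolation=cv2.INTER_CUBIC)[:,:800]
cv2.imwrite("pics/crop.png",np.vstack([ca,cv2.resize(cb,(514,360)) if 0 else np.pad(cv2.resize(cb,(514,360)),((0,0),(0,286),(0,0)))])[:,:,::-1])
for c in("top","side"):
  for n,z in(("spatula",.01),("lid",.065),("case",.065)):
    for r in finder.masks_of(n,c):
      pts=np.argwhere(r["mask"])[:,::-1]
      w=np.array([at_z(c,p,z)[:2] for p in pts]).astype(np.float32)
      R=cv2.minAreaRect(w);print(c,n,round(r["p"],2),r["xy"],len(pts),"rect",np.round(R[0],4),np.round(R[1],4),round(R[2],1))
      if n=="lid": print(cv2.boxPoints(R))
      if n=="spatula":
        m=w.mean(0);v=np.linalg.svd(w-m,full_matrices=False)[2][0];print("  pca",m,np.degrees(np.arctan2(v[1],v[0])),((w-m)@v).min(),((w-m)@v).max())
# triangulate tips
for n in("spatula","spatula_tip","spatula_grip","lid_hinge","lid_edge"):
  print(n,[(c,np.round(r["xy"],1).tolist(),round(r["p"],2)) for c in("top","side") for r in finder.tip_of(n,c)])
E
```

```text
top spatula 0.6 [368.2, 284.5] 852 rect [ 0.1976 -0.3717] [0.042  0.2561] 12.8
  pca [ 0.1991 -0.382 ] -76.56115 -0.13832884 0.1177321
top lid 0.86 [207.0, 178.4] 2750 rect [0.5417 0.1531] [0.15   0.2002] 87.8
[[0.4388 0.082 ]
 [0.6389 0.0743]
 [0.6446 0.2243]
 [0.4446 0.2319]]Traceback (most recent call last):
  File "<stdin>", line 11, in <module>
  File "h.py", line 7, in at_z
    o,d=ray(cam,uv);return o+d*(z-o[2])/d[2]
        ~~~^^^^^^^^
  File "h.py", line 4, in ray
    c=cams.calibration(cam);E=np.array(c["extrinsics"]);R,t=E[:3,:3],E[:3,3]
ValueError: time passes only in moves, steps and waits
```

View pics/crop.png

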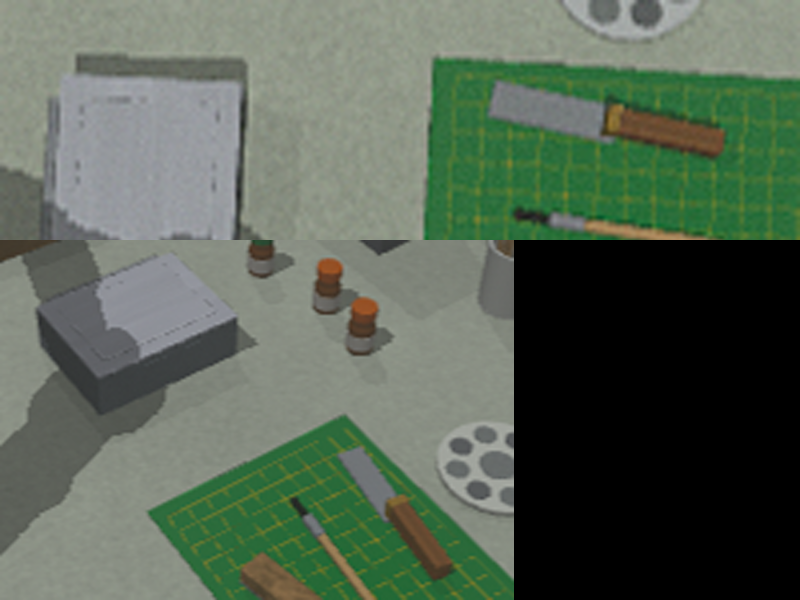

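The crop shows the spatula on the mat. In full-image pixels its blade end is near (292.7,155), the blade/handle joint near (321,160.5) and the handle end near (350.5,165). The lid is a clean rectangle, and the side view shows the shut case.

```bash
sed -i 's/^def ray/import functools\n_cal=functools.lru_cache(None)(cams.calibration)\ndef ray/; s/c=cams.calibration(cam)/c=_cal(cam)/' h.py; python3 - <<'E'
from h import *
np.set_printoptions(precision=4,suppress=True)
a=cams.read_camera("top");cams.read_camera("side")
# manual points
for n,p,z in(("tip",(292.7,155),.005),("joint",(321.2,160.5),.01),("end",(350.5,165.2),.025)): print(n,at_z("top",p,z))
for c in("top","side"):
  for n,z in(("spatula",.012),("lid",.065)):
    for r in finder.masks_of(n,c):
      w=np.array([at_z(c,p,z)[:2] for p in np.argwhere(r["mask"])[:,::-1]]).astype(np.float32)
      R=cv2.minAreaRect(w);print(c,n,round(r["p"],2),r["xy"],"rect",np.array(R[0]),np.array(R[1]),round(R[2],1))
for k in range(2):
 cams.read_camera("top");cams.read_camera("side")
 for n,z in(("spatula",.003),("spatula_tip",.0045),("spatula_grip",.016),("lid_hinge",.06),("lid_edge",.06)):
  print(n,[(c,at_z(c,r["xy"],z)[:2],round(r["p"],2)) for c in("top","side") for r in finder.tip_of(n,c)])
print(get_obs()["time_s"])
E
```

```text
tip [ 0.6377 -0.1374  0.005 ]
joint [ 0.6186 -0.2347  0.01  ]
end [ 0.6003 -0.3317  0.025 ]
top spatula 0.66 [319.6, 160.1] rect [ 0.62   -0.2347] [0.2017 0.0347] 78.6
top spatula 0.61 [366.8, 285.1] rect [ 0.1989 -0.3706] [0.0438 0.2566] 13.0
top lid 0.77 [205.9, 178.7] rect [0.5411 0.1533] [0.1531 0.2014] 87.1
side spatula 0.86 [239.4, 352.1] rect [ 0.1956 -0.3623] [0.0472 0.2539] 9.9
side spatula 0.85 [337.6, 234.0] rect [ 0.6214 -0.2359] [0.1981 0.0412] 78.2
side spatula 0.42 [373.1, 217.6] rect [ 0.7637 -0.2587] [0.1449 0.1409] 85.7
side lid 0.64 [231.6, 159.2] rect [0.5397 0.1539] [0.1537 0.204 ] 87.2
spatula [('top', array([ 0.1926, -0.3673]), 0.71), ('top', array([ 0.6319, -0.2467]), 0.59), ('side', array([ 0.6207, -0.2414]), 0.9), ('side', array([ 0.1968, -0.3637]), 0.74), ('side', array([0.5756, 0.2781]), 0.45)]
spatula_tip [('top', array([ 0.2327, -0.5075]), 0.92), ('top', array([0.5696, 0.4896]), 0.65), ('top', array([ 0.646 , -0.1371]), 0.61), ('side', array([ 0.6528, -0.1339]), 0.97), ('side', array([ 0.7557, -0.2525]), 0.69)]
spatula_grip [('top', array([ 0.6119, -0.28
[... 551 characters left out ...]
ay([0.5685, 0.1354]), 0.41)]
spatula_tip [('top', array([ 0.6544, -0.135 ]), 0.8), ('top', array([ 0.2206, -0.5034]), 0.7), ('side', array([ 0.6469, -0.1397]), 0.86), ('side', array([0.5737, 0.272 ]), 0.37)]
spatula_grip [('top', array([ 0.1801, -0.3154]), 0.75), ('top', array([ 0.617 , -0.2701]), 0.65), ('side', array([ 0.608, -0.264]), 0.81), ('side', array([ 0.1829, -0.3205]), 0.58), ('side', array([0.7558, 0.1878]), 0.34)]
lid_hinge [('top', array([0.5561, 0.2255]), 0.73), ('top', array([0.5563, 0.4712]), 0.69), ('side', array([0.5301, 0.2188]), 0.79)]
lid_edge [('top', array([0.5437, 0.0691]), 0.85), ('top', array([ 0.611 , -0.2308]), 0.61), ('side', array([0.5367, 0.0849]), 0.94)]
2.85
```

```bash
python3 -m creep '0.03 -0.04 0 -4.7 0.05; 0.03 -0.04 0 -4.7 0.05; 0.03 -0.04 0 -4.7 0.05; 0.03 -0.04 0 -4.7 0.05; 0.03 -0.04 0 -4.7 0.05; 0.03 -0.04 0 -4.7 0.05; 0.03 -0.04 0 -4.7 0.05; 0.03 -0.04 0 -4.7 0.05' && python3 -m creep '0.01 -0.06 0 -4.7 0.05; 0.01 -0.06 0 -4.7 0.05; 0.01 -0.06 0 -4.7 0.05; 0.01 -0.06 0 -4.7 0.05; 0.01 -0.06 0 -4.7 0.05; 0.01 -0.06 -0.01 -4.7 0.05; 0.01 -0.06 -0.02 -4.7 0.05; 0 -0.05 -0.03 -4.7 0.05'
```

```text
time_s: 3.85
tool_pos: [0.5317, 0.2601, 0.2229]
tool_rot: [180.0, -0.0, 115.7]
force: [0.5, 0.8, 0.5]
grip_width: 0.0501
grasp_force: 0.0
time_s: 4.85
tool_pos: [0.6017, -0.2098, 0.1636]
tool_rot: [179.8, 0.0, 78.0]
force: [0.5, 0.4, -0.3]
grip_width: 0.0499
grasp_force: 0.0
```

```bash
python3 -m creep '0.006 -0.031 -0.03 0.3 0.05; 0.0067 -0.0307 -0.03 0 0.05; 0 0 -0.04 0 0.05; 0 0 0 0 0.05; 0 0 0 0 0.05'; python3 - <<'E'
from h import *
a=cams.read_camera("top");b=cams.read_camera("side")
r=lambda im,x,y:cv2.resize(im[y:y+100,x:x+130],(520,400),interpolation=cv2.INTER_CUBIC)[:, :400]
cv2.imwrite("pics/g1.png",np.hstack([r(a,275,115),r(b,290,180)])[:,:,::-1])
t=get_obs()["tool_pos"];print(t,proj("top",t),proj("side",t),[proj(c,(.6135,-.2703,.016)) for c in("top","side")])
E
```

```text
time_s: 5.48
tool_pos: [0.6143, -0.2686, 0.0645]
tool_rot: [179.9, 0.0, 78.6]
force: [0.8, -1.1, 0.9]
grip_width: 0.05
grasp_force: 0.0
[ 0.6148838  -0.26881922  0.06544704] [334.15784843 158.12600446] [342.87165044 230.65402446] [array([331.88482934, 161.70462918]), array([340.28820899, 242.65352543])]
```

View pics/g1.png

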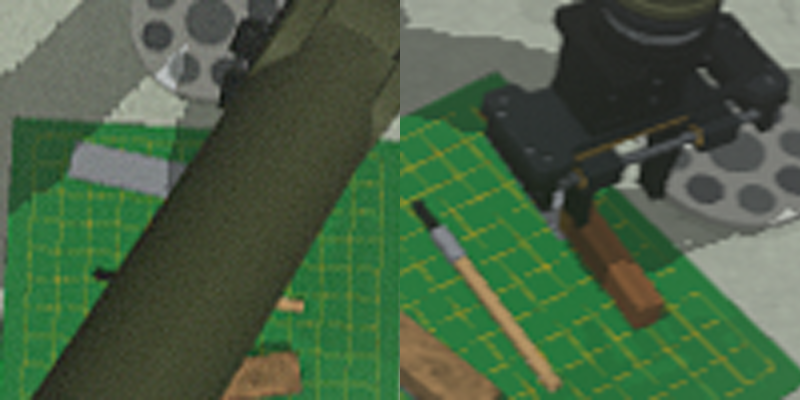

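The side crop shows the fingers straddling the handle, with the fingertips near (343,231) above it and nothing else between them. I go down and close.

```bash
python3 -m creep '0 0 -0.03 0 0.05; 0 0 -0.02 0 0.05; 0 0 -0.006 0 0.05; 0 0 0 0 0.05; 0 0 0 0 0.01; 0 0 0 0 0.01; 0 0 0 0 0.01; 0 0 0 0 0.01' 55
```

```text
time_s: 6.58
tool_pos: [0.6135, -0.269, 0.0074]
tool_rot: [180.0, 0.0, 78.5]
force: [-0.8, 0.5, 0.8]
grip_width: 0.0218
grasp_force: 55.0
```

```bash
python3 -m creep '0 0 0 0 0.01; 0 0 0.01 0 0.01; 0 0 0.02 0 0.01; 0 0 0.03 0 0.01; 0 0 0 0 0.01' 55
```

```text
time_s: 7.2
tool_pos: [0.6155, -0.2703, 0.0712]
tool_rot: [179.6, 0.1, 78.5]
force: [-0.6, 0.2, -2.1]
grip_width: 0.0217
grasp_force: 55.0
```

```bash
python3 -m creep '-0.02 0.045 0 3 0.01; -0.02 0.045 0 3 0.01; -0.02 0.045 0 3 0.01; -0.015 0.035 0 0 0.01; -0.008 0.015 0 0 0.01; 0 0 0 0 0.01; 0 0 0 0 0.01'; python3 - <<'E'
from h import *
np.set_printoptions(precision=4,suppress=True)
a=save("top","top1.png");b=save("side","side1.png")
r=lambda im,x,y:cv2.resize(im[y:y+100,x:x+100],(400,400),interpolation=cv2.INTER_CUBIC)
cv2.imwrite("pics/g2.png",np.hstack([r(a,180,120),r(b,225,140)])[:,:,::-1])
o=get_obs();t=np.array(o["tool_pos"]);y=np.radians(87.5);d=np.array([np.cos(y),np.sin(y),0])
print(t,o["tool_rot"],o["force"])
for z in(-.0036,): 
  for s in(.034,.134):
    p=t+d*s;p[2]+=z;print("pred",s,p,proj("top",p),proj("side",p))
for c in("top","side"): print(c,[(round(r["p"],2),r["xy"]) for r in finder.tip_of("spatula_tip",c)][:3], proj(c,(.5377,.0784,.0555)))
E
```

```text
time_s: 8.07
tool_pos: [0.5309, -0.086, 0.0673]
tool_rot: [179.9, 0.1, 87.4]
force: [0.2, -0.2, -1.4]
grip_width: 0.0218
grasp_force: 55.0
[ 0.5307 -0.0859  0.0672] [179.9649   0.0643  87.3768] [-0.1542 -0.0258 -1.295 ]
pred 0.034 [ 0.5322 -0.052   0.0636] [268.3014 182.1119] [270.5343 197.1097]
pred 0.134 [0.5366 0.048  0.0636] [237.8454 180.4236] [251.7541 177.2796]
top [(0.83, [402.6, 276.3]), (0.76, [235.2, 180.3])] [228.6996 180.3873]
side [] [246.2722 173.5047]
```

View pics/g2.png

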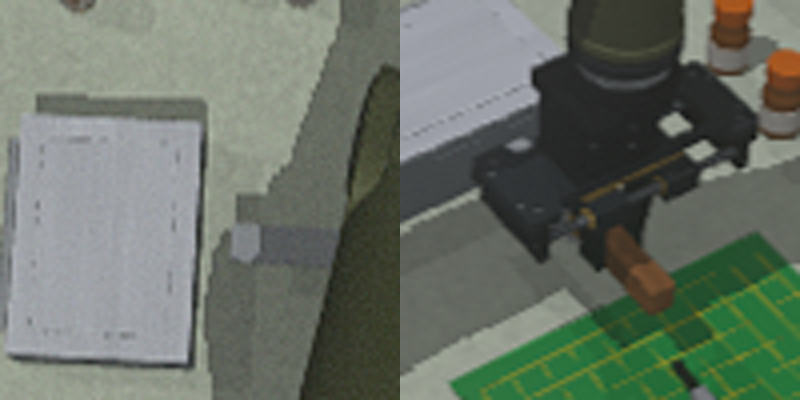

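The top crop shows the blade tip at about (238,180.7), 30 mm in front of the lid's front edge and squared to it. That matches the prediction of (237.8,180.4). The side view of the tip is blocked by the gripper.

```bash
python3 -m creep '0 0 -0.009 0 0.01; 0 0 0 0 0.01; 0 0.01 0 0 0.01; 0.001 0.01 0 0 0.01; 0.001 0.01 0 0 0.01; 0 0.005 0 0 0.01; 0 0 0 0 0.01'
```

```text
time_s: 9.15
tool_pos: [0.5323, -0.0483, 0.0581]
tool_rot: [180.0, -0.0, 87.6]
force: [0.9, -0.2, -0.1]
grip_width: 0.0217
grasp_force: 55.0
```

```bash
python3 -m creep '0 0.007 0 0 0.01; 0.001 0.008 0 0 0.01; 0 0.008 0 0 0.01; 0 0 0 0 0.01; 0 0 0 0 0.01'; python3 - <<'E'
from h import *
a=cams.read_camera("top");b=cams.read_camera("side")
r=lambda im,x,y:cv2.resize(im[y:y+100,x:x+100],(400,400),interpolation=cv2.INTER_CUBIC)
cv2.imwrite("pics/g3.png",np.hstack([r(a,180,120),r(b,185,120)])[:,:,::-1])
o=get_obs();print(o["force"],o["wrist_torque"])
E
```

```text
time_s: 9.78
tool_pos: [0.5332, -0.0261, 0.0581]
tool_rot: [180.0, 0.0, 87.5]
force: [-0.0, -0.2, -1.4]
grip_width: 0.0217
grasp_force: 55.0
[ 0.50827963  0.91212691 -2.04286938] [-0.16117905  0.09942404 -0.00942039]
```

View pics/g3.png

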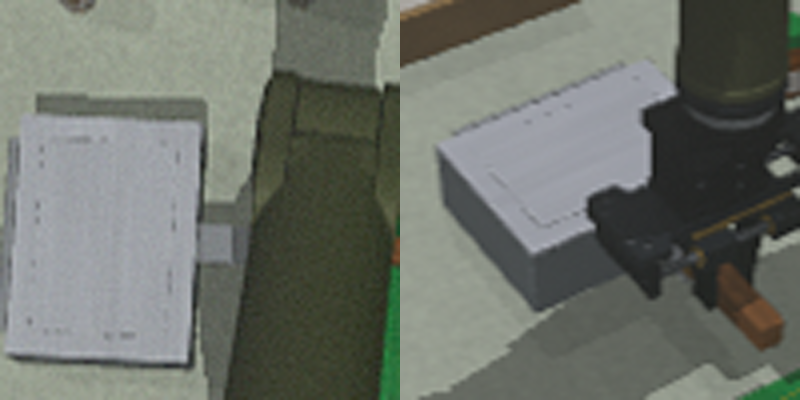

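The blade is under the lid's front edge, at about (234,180) in the top view, with the gripper clear of the lid. Next I raise the tip on an arc about the hinge.

```bash
python3 -m creep '0 0 0.003 0 0.01; 0 0.0005 0.0105 0 0.01; 0 0.0013 0.0105 0 0.01; 0 0.0028 0.0102 0 0.01; 0 0.0027 0.0102 0 0.01; 0.001 0.0044 0.0096 0 0.01; 0 0.0045 0.0095 0 0.01; 0 0 0 0 0.01' 60; python3 - <<'E'
from h import *
a=cams.read_camera("top");b=cams.read_camera("side")
r=lambda im,x,y:cv2.resize(im[y:y+100,x:x+100],(400,400),interpolation=cv2.INTER_CUBIC)
cv2.imwrite("pics/g4.png",np.hstack([r(a,180,120),r(b,185,100)])[:,:,::-1])
o=get_obs();print(o["force"],o["wrist_torque"])
E
```

```text
time_s: 10.88
tool_pos: [0.535, -0.0085, 0.1226]
tool_rot: [179.9, -0.1, 87.6]
force: [-0.3, -0.8, -1.5]
grip_width: 0.0215
grasp_force: 60.0
[ 0.88198786 -0.56929564 -1.99935629] [-0.1543538   0.05881049  0.00522059]
```

View pics/g4.png

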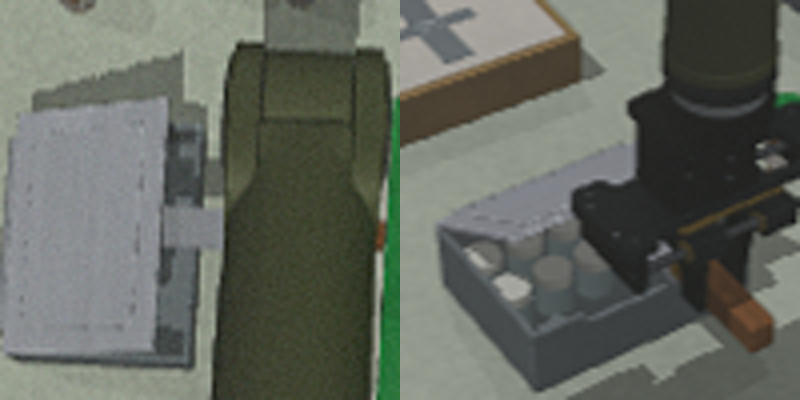

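The lid is up by about 30°, resting on the blade, and the paints inside show. The gripper is clear of it. I carry on along the arc.

```bash
python3 -m creep '0.001 0.0121 0.0173 0 0.01; 0 0.0149 0.0149 0 0.01; 0.001 0.0173 0.0121 0 0.01; 0.001 0.0191 0.0089 0 0.01; 0.001 0.0204 0.0055 0 0.01; 0.001 0.021 0.0018 0 0.01; 0 0 0 0 0.01; 0 0 0 0 0.01'; python3 -m creep '0.001 0.0105 0 0 0.01; 0 0.0105 -0.0015 0 0.01; 0 0.007 -0.001 0 0.01; 0 0.006 -0.001 0 0.01; 0 0 0 0 0.01'; python3 - <<'E'
from h import *
a=cams.read_camera("top");b=cams.read_camera("side")
r=lambda im,x,y:cv2.resize(im[y:y+120,x:x+120],(400,400),interpolation=cv2.INTER_CUBIC)
cv2.imwrite("pics/g5.png",np.hstack([r(a,140,110),r(b,170,80)])[:,:,::-1])
o=get_obs();print(o["force"],o["wrist_torque"])
E
```

```text
time_s: 11.98
tool_pos: [0.5394, 0.095, 0.1822]
tool_rot: [180.0, -0.0, 87.5]
force: [0.3, -0.1, -0.3]
grip_width: 0.0214
grasp_force: 60.0
time_s: 12.6
tool_pos: [0.54, 0.1301, 0.1783]
tool_rot: [-180.0, -0.0, 87.6]
force: [1.0, -0.1, -0.4]
grip_width: 0.0215
grasp_force: 60.0
[ 1.07309441  0.21592134 -2.21874493] [-0.08239175  0.01458615  0.0395899 ]
```

View pics/g5.png

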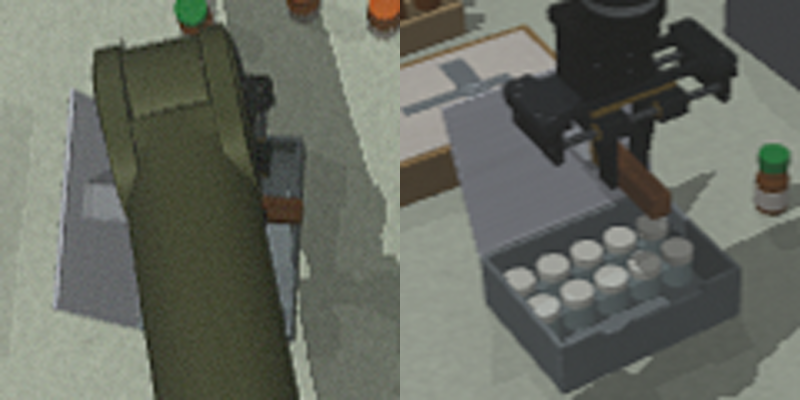

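The lid now leans back past upright. Its top edge runs through (158,138) to (156,203) in the top view, and the blade tip at (166,170) is still against it. I push on gently until the stop shows in the force.

```bash
python3 -m creep '0 0.003 -0.001 0 0.01; 0 0.003 -0.001 0 0.01; 0 0 0 0 0.01'; python3 -m creep '0 0.003 -0.001 0 0.01; 0 0 0 0 0.01';python3 -m creep '0 0.003 -0.001 0 0.01; 0 0 0 0 0.01'
```

```text
time_s: 13.08
tool_pos: [0.5406, 0.1319, 0.1771]
tool_rot: [180.0, 0.2, 87.4]
force: [-1.5, -6.3, 2.7]
grip_width: 0.0218
grasp_force: 60.0
time_s: 13.32
tool_pos: [0.5409, 0.1321, 0.1765]
tool_rot: [180.0, 0.4, 87.3]
force: [-2.5, -12.0, 5.4]
grip_width: 0.0214
grasp_force: 60.0
time_s: 13.58
tool_pos: [0.541, 0.1322, 0.1753]
tool_rot: [180.0, 0.6, 87.2]
force: [-1.8, -17.1, 5.3]
grip_width: 0.0214
grasp_force: 60.0
```

The stop is felt at 17 N. I back off straight and go back to the mat.

```bash
python3 -m creep '0 -0.012 0.004 0 0.01; 0 -0.03 0 0 0.01; 0 -0.05 0 0 0.01; 0.01 -0.055 0 -1 0.01; 0.015 -0.055 0 -2 0.01; 0.015 -0.055 0 -2 0.01; 0.015 -0.055 0 -2 0.01; 0.015 -0.055 -0.02 -2 0.01'; python3 -m creep '0.003 -0.04 -0.04 0 0.01; 0 0 -0.03 0 0.01; 0 0 0 0 0.01; 0 0 0 0 0.01'; python3 - <<'E'
from h import *
a=cams.read_camera("top");b=cams.read_camera("side")
cv2.imwrite("pics/g6.png",np.hstack([cv2.resize(a[90:240,130:380],(400,240)),cv2.resize(b[90:300,170:390],(400,240))])[:,:,::-1])
o=get_obs();print(o["tool_pos"],o["tool_rot"],o["force"])
E
```

```text
time_s: 14.58
tool_pos: [0.6127, -0.2269, 0.1602]
tool_rot: [179.7, -0.1, 78.6]
force: [0.2, 0.4, -1.5]
grip_width: 0.0216
grasp_force: 60.0
time_s: 15.08
tool_pos: [0.6146, -0.2649, 0.0898]
tool_rot: [179.9, -0.0, 78.6]
force: [0.7, -0.2, -0.6]
grip_width: 0.0218
grasp_force: 60.0
[ 0.61490968 -0.26532161  0.09067921] [ 1.79796993e+02 -1.32901696e-02  7.86238606e+01] [-0.42068807 -0.59734569 -0.38982158]
```

View pics/g6.png

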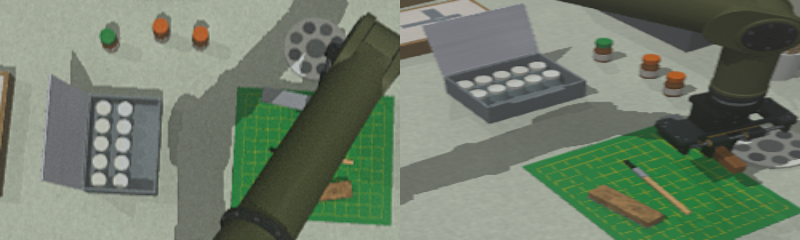

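The lid stands leaning back against its stop on its own, at about (60,135) in the picture's left half. The bottles, brush and sander are where they were, and the spatula is over its old place on the mat. I lower it.

```bash
python3 -m creep '-0.001 -0.005 -0.035 0 0.01; 0 0 -0.03 0 0.01; 0 0 -0.012 0 0.01; 0 0 -0.003 0 0.01; 0 0 0 0 0.01'; python3 -m creep '0 0 -0.002 0 0.01; 0 0 0 0 0.01'
```

```text
time_s: 15.8
tool_pos: [0.6133, -0.2712, 0.01]
tool_rot: [179.9, 0.0, 78.5]
force: [-0.6, -0.2, -1.3]
grip_width: 0.0216
grasp_force: 60.0
time_s: 16.05
tool_pos: [0.6133, -0.2713, 0.0079]
tool_rot: [179.9, 0.0, 78.5]
force: [0.6, 0.6, 2.0]
grip_width: 0.0213
grasp_force: 60.0
```

Contact. I open to 50 mm, let it settle, then rise and move clear so both cameras can see.

```bash
python3 -m creep '0 0 0 0 0.03; 0 0 0 0 0.045; 0 0 0 0 0.045; 0 0 0.01 0 0.045; 0 0 0.03 0 0.045; 0 0 0.05 0 0.045; 0 0 0.06 0 0.045; 0 0 0.03 0 0.045'; python3 -m creep '-0.03 0.04 0 0 0.045; -0.03 0.05 0 0 0.045; -0.03 0.05 0 0 0.045; -0.03 0.05 0 0 0.045; 0 0.03 0 0 0.045; 0 0 0 0 0.045; 0 0 0 0 0.045'; python3 - <<'E'
from h import *
a=cams.read_camera("top");b=cams.read_camera("side")
cv2.imwrite("pics/g7.png",np.hstack([cv2.resize(a[90:240,130:380],(400,240)),cv2.resize(b[90:300,170:390],(400,240))])[:,:,::-1])
o=get_obs();print(o["tool_pos"],o["grasp_force"])
for c in("top","side"):
    for r in finder.masks_of("spatula",c):
      w=np.array([at_z(c,p,.012)[:2] for p in np.argwhere(r["mask"])[:,::-1]]).astype(np.float32)
      R=cv2.minAreaRect(w);print(c,round(r["p"],2),r["xy"],np.round(R[0],4),np.round(R[1],4),round(R[2],1))
E
```

```text
time_s: 17.05
tool_pos: [0.6134, -0.2721, 0.1915]
tool_rot: [179.7, 0.0, 78.5]
force: [1.1, 0.5, 0.0]
grip_width: 0.0451
grasp_force: 0.0
time_s: 17.92
tool_pos: [0.4925, -0.0521, 0.1871]
tool_rot: [179.9, 0.0, 78.5]
force: [-0.4, -0.2, -0.3]
grip_width: 0.0449
grasp_force: 0.0
[ 0.49242176 -0.05261216  0.18679675] 0.0
top 0.67 [368.0, 284.2] [ 0.1978 -0.3708] [0.0415 0.2565] 13.0
top 0.56 [325.2, 160.1] [ 0.6182 -0.2478] [0.1796 0.0337] 79.2
side 0.82 [238.8, 355.2] [ 0.1951 -0.3642] [0.0459 0.2572] 10.7
side 0.8 [339.9, 238.5] [ 0.6216 -0.2376] [0.1968 0.0406] 79.7
side 0.54 [215.2, 122.5] [0.6379 0.4018] [0.338  0.2305] 68.4
side 0.54 [175.1, 112.7] [0.5795 0.5095] [0.2398 0.2927] 87.0
```

View pics/g7.png

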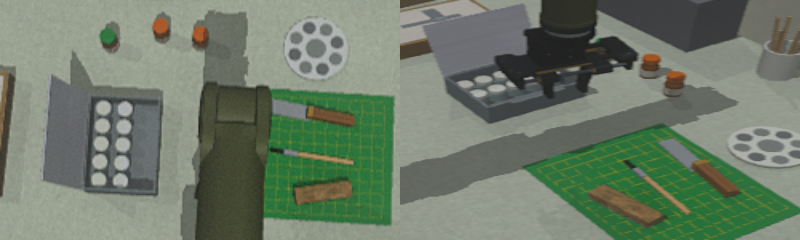

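The spatula lies flat in its old place on the mat, at about (700,165) in the right half of the picture. The lid is against its stop, and nothing else has moved or is being touched.

```bash
python3 -c "
from cell import ticket
print(ticket.sign_off())"
```

```text
the job is handed in; nothing more can be done
None
```

The job is handed in at about 18 s of the 51 s allowed: the blade levered the lid up at the notch and swung it back against its stop, the spatula lies flat on the mat again, and nothing else appears to have moved.

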